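# Draw a test plate from its rack and clamp it on the hardness tester's stage

### The job

Draw the tallest of the three test plates up out of the slotted rack, lean it on the sloped rest with its foot on the lip and let go of it there to change your grip. Then lay it flat on the raised pad of the stage, inside the four corner pieces, and slide the hold-down slide all the way to its far end stop so that its tongue covers the plate's end. Do not drop the plate or let it fall over, and leave the other plates and the things on the bench where they are.

Things in the scene. Friction and masses are not known exactly. Their poses are not given: they have to be found in the camera images.
- plate: The plate to move: the tallest of three plain aluminium plates standing on edge in the rack: 60 wide (its x), 8 thick (its y), 130 tall (its z). Origin at the centre of its bottom end face. Its slot in the rack varies. About 0.17 kg.
- plate_mid (a point): Centre of that plate's body, 65 up its z from the origin.
- plate_short: Bystander plate in another slot of the rack: 60 wide (x), 8 thick (y), 85 tall (z). Origin at the centre of its bottom end.
- plate_wide: Bystander plate in another slot of the rack: 80 wide (x), 8 thick (y), 90 tall (z). Origin at the centre of its bottom end.
- rack: Fixed black slotted rack, 104 (x) by 150 (y), 52 tall, origin at the centre of its underside. Three slots run along its x at y = -45, 0 and 45, each 11 wide between 4 thick walls; slot floors 12 and wall tops 52 above the bench (40 deep). End bars 6 thick, 34 tall, close the slots at x = -49 and 49.
- rest: Fixed steel sloped rest, base 120 by 80, origin at the centre of its underside; its x is level and points uphill. A board 44 wide, 80 long, 8 thick rises at 45 degrees towards x, with a lip 14 high, square to it, at its low end. A plate stands on the lip and leans on the board; the 130 plate overhangs the board's top by 50 and each side by 8; free space behind the overhang.
- rest_seat (a point): Inner corner of the rest where the board's upper surface meets the lip, at mid width: at x = -45, z = 30 in the rest's frame. The plate's lower bottom edge lies here.
- stage: Fixed dark slab 240 (x) by 200 (y) by 24 tall, origin at the centre of its underside. On it a steel pad 100 (x) by 44 (y), top 34 above the bench, and four L-shaped corner pieces, tops at 39, framing 138 (x) by 68 (y) for the plate, long side along the stage's x (either way round). The long sides are open between the corners (102). Motor on its -y side (to y = -154, 46 tall).
- stage_pad (a point): Centre of the pad's upper face: x = -40, y = 0, z = 34 in the stage's frame. The lying plate's centre belongs 4 above it.
- latch (a joint): Hold-down slide on the stage, m: 0 = open (grip at y = 65 in the stage's frame), 0.065 = far end stop (y = 0); it moves towards the stage's -y at x = 80, needs about 2 N and stays where it is left. Starts within 12 mm of open.
- latch_top (a point): Top centre of the slide's black upright grip: 16 (x) by 24 (y), 38 tall, top 87 above the bench, on a foot 28 (x) by 40 (y) whose top is at 51. A steel tongue, 20 wide (y), 6 thick, reaches 75 from here in the stage's -x, underside 45 above the bench: 3 above the lying plate, of which it covers the last 20 mm when home.
- tape: Bystander: white plastic ring-shaped tape roll lying on the bench, 84 diameter, 22 tall, origin at the centre of its underside.
- block: Bystander: round steel reference block lying on the bench, 64 diameter, 16 tall, origin at the centre of its underside.
Mind the look-alikes: they are no part of the job. Leave any purple look-alike of the plate alone.

How it is judged:
On the way, in this order (a step that is already met when the one before it is completed fails the run):
1. the tallest plate is drawn up clear of the rack's slots, still upright (height (world z) of plate above 0.056 m and angle between plate's own z axis and vertical below 0.3 rad), for 0.1 s.
2. the plate leans on the sloped rest, foot on the lip, let go of (x of plate_mid in the frame of rest between -0.015 and 0.012 m and y of plate_mid in the frame of rest between -0.025 and 0.025 m and z of plate_mid in the frame of rest between 0.066 and 0.091 m and angle between plate's own z axis and vertical between 0.65 and 0.92 rad and contact force between the fingers and plate below 0.1 N), for 0.2 s.
3. the plate lies flat on the pad inside the corner pieces, let go of, the slide not yet home (x of plate_mid in the frame of stage between -0.047 and -0.033 m and y of plate_mid in the frame of stage between -0.007 and 0.007 m and z of plate_mid in the frame of stage between 0.035 and 0.0395 m and angle between the y axis of plate and the z axis of stage, either way round below 0.035 rad and angle between the z axis of plate and the x axis of stage, either way round below 0.1 rad and contact force between the fingers and plate below 0.1 N and linear speed of plate below 0.02 m/s and value of joint latch below 0.03 m), for 0.2 s.
At the end, for the whole second after the job is handed in: The tallest plate rests flat on the stage's pad inside the corner pieces (centre within 7 mm in x and y, long side along the stage's x within 0.1 rad, level within 0.035 rad), released and at rest; the slide is within 4 mm of its far end stop. Nothing else has moved over 20 mm (x of plate_mid in the frame of stage between -0.047 and -0.033 m and y of plate_mid in the frame of stage between -0.007 and 0.007 m and z of plate_mid in the frame of stage between 0.035 and 0.0395 m and angle between the y axis of plate and the z axis of stage, either way round below 0.035 rad and angle between the z axis of plate and the x axis of stage, either way round below 0.1 rad and contact force between the fingers and plate below 0.1 N and linear speed of plate below 0.02 m/s and value of joint latch above 0.061 m and velocity of joint latch below 0.01 m/s); the robot touches nothing.
It fails at once if the plate is dropped or falls over (faster than 0.5 m/s while not held) (contact force between the fingers and plate below 0.1 N and linear speed of plate above 0.5 m/s).
It fails at once if plate_short moved more than 20 mm (distance of plate_short from where it was at the start of the episode above 0.02 m).
It fails at once if plate_wide moved more than 20 mm (distance of plate_wide from where it was at the start of the episode above 0.02 m).
It fails at once if tape moved more than 20 mm (distance of tape from where it was at the start of the episode above 0.02 m).
It fails at once if block moved more than 20 mm (distance of block from where it was at the start of the episode above 0.02 m).
It also fails if it takes over 70 s, if anything falls off the work surface, if the arm or the gripper's body presses on something with over 40 N, if the wrist force passes 120 N, or if a joint passes its speed limit or range.

### The arm

A 7-joint arm with a two-finger parallel gripper is mounted at the origin on the work surface. World frame = base frame: x ahead of the robot, y to its left, z up, the work surface at z = 0. Lengths are in m, angles in rad, forces in N, time in s.
With the tool pointing down it reaches from about 0.425 to 0.825 m from the base axis. Payload 3.6 kg.
Tool frame: the origin (TCP) lies at the very end of the fingers, on their centre line; the grasp point (between the pads) lies 19 mm behind it (arm.grip_point_offset is the distance from the TCP to the grasp point, in m); z points along the fingers, y is the line along which they close (so a half turn about z gives the same grasp; the last joint's range is limited). The gripper opens to 93 mm and grips with 3 to 60 N. Pads are 15 mm wide; open, the fingers measure 128 mm over their backs; the gripper's body (75 mm by 188 mm) begins 65 mm behind the grasp point.
Start: joints at [-1.304, 0.615, -0.013, 1.423, 0.008, 1.103, -0.04], TCP at [0.188, 0.622, 0.219] pointing down, gripper open.
Joint ranges: [-3.12, 3.12], [-0.3, 2.06], [-1.34, 1.32], [0.26, 2.42], [-1.36, 4.5], [0.01, 1.98], [-2.84, 2.84]. Speed limits (rad/s): [2.79, 2.79, 3.14, 3.14, 3.14, 3.14, 3.14].

### API

Orientations are given as a rotation vector (axis times angle).
In Python, from rig import arm, solver, optics gives the robot as it stands. The module is installed in compiled form; this text tells all that it offers. Calls block until the motion is done:
- arm.reach(position, orientation): joint-space move of the TCP to a pose.
- arm.servo_line(position, max_speed=0.15, ori=None, until_force=None): straight line of the TCP; ori=None keeps the orientation; max_speed is the mean speed in m/s. With until_force (N) it stops when the force on the tool has changed by that much, and returns True; else False.
- arm.move_j(angles): joint-space move.
- arm.open_gripper() and arm.grab(): open the fingers fully, or close them until they stop; the grip force is fixed at half the most.
- arm.dwell(seconds).
- solver.ik(position, orientation): joint angles nearest the present ones, or None.
- arm.get_state(): the state.
- optics.capture(name): name is "side" or "top"; returns (picture, depth): 480x640x3 uint8, red, green, blue; 480x640 float32, m along the optical axis (not along the pixel's ray), 0 where there is no reading.
- optics.get_calibration(name): a dict with "intrinsics" (3x3 intrinsics, pixels), "k1" (the pictures are not rectified: a ray, as slopes to the right and down, at radius r is drawn at 1 + k1 r^2 times it, then the intrinsics apply), "R" (3x3) and "t" (3): a world point X has camera coordinates R X + t. Camera axes: x right, y down, z forward; pixel columns grow to the right and rows downward; lengths in m; the calibration is good to about 2 mm. A picture is of the moment at which its call begins. get_calibration takes no time and is no camera call.
A pose or a line that the arm cannot do raises arm.IKError and nothing moves.
- arm.close_job(): hands the job in; it is judged then, once.
Trained networks look in the newest picture that a camera, given by its name, has taken for a name from the list of things; names that differ only in an ending like _2 or _b are one class to them, and where a whole thing is asked for, a point or a joint stands for the part that bears it (a point fixed in the world has none). Each returns a list of dicts, best first, with "score" (0 to 1); they miss things now and then, are a little off and sometimes report something else, mostly with a low value. They report only what shows in the picture. A call takes as long as a camera call. They do not tell look-alikes from the thing itself.
- optics.boxes_of(camera, label): "point" ([row, column] in pixels, amid what is visible of it).
The state is a dict: "time_s": time; "joint_pos": joint angles; "joint_velocities": joint speeds; "joint_torque": joint torques, N m; "eef_pos": TCP position; "orientation": TCP orientation; "force": force on the tool from outside, world axes, zero at the start; "ft_torque": the same for the moment, N m; "opening": opening from 0.0 (shut) to 1.0 (fully open); "gripper_force": force on a finger pad.
Only numpy, scipy, OpenCV 4.12 (cv2) and the standard library are available. Lean on these libraries where they do the work, as an engineer would, in place of code of your own. Each camera call takes 0.05 s, during which the arm holds its last target. There are 200 camera calls.

## Working session

There is one attempt and no reset: what is moved stays moved. The work goes in short steps, each a Python script; the robot and the scene stay as the last script left them, time stands still between calls to the robot, and variables do not carry over. Pictures are saved under pics/ and viewed, at most 10 in all, crops included, and the job is handed in when it is done.

```bash
ls; mkdir -p pics; cat > h.py <<'E'
import numpy as np, cv2
from rig import arm, solver, optics
from scipy.spatial.transform import Rotation as Rn
def cloud(name):
    im,d=optics.capture(name); c=optics.get_calibration(name)
    K=np.array(c["intrinsics"]); R=np.array(c["R"]); t=np.array(c["t"])
    v,u=np.mgrid[0:480,0:640]
    x=(u-K[0,2])/K[0,0]; y=(v-K[1,2])/K[1,1]
    rd=np.hypot(x,y); r=rd.copy()
    for _ in range(10): r=rd/(1+c["k1"]*r*r)
    s=1/(1+c["k1"]*r*r)
    P=np.stack([x*s*d,y*s*d,d],-1)
    W=(P-t)@R
    W[d<=0]=np.nan
    return im,d,W
E
python3 - <<'E'
from h import *
for n in("top","side"):
    im,d,W=cloud(n); cv2.imwrite(f"pics/{n}0.png",im[:,:,::-1]); np.savez(f"{n}0.npz",im=im,d=d,W=W)
    c=optics.get_calibration(n); print(n,c, -np.array(c["R"]).T@c["t"])
    for l in("plate","plate_short","plate_wide","rack","rest","stage","latch","tape","block"):
        for b in optics.boxes_of(n,l)[:3]:
            p=b["point"]; print(l,round(b["score"],2),np.round(p),np.round(W[int(p[0]),int(p[1])],3))
print(arm.get_state())
E
```

```text
pics
top {'intrinsics': array([[445.29103645,   0.        , 321.67859071],
       [  0.        , 445.29103645, 239.87029548],
       [  0.        ,   0.        ,   1.        ]]), 'k1': -0.08397109309614183, 'R': array([[-1.76756141e-02, -9.99843404e-01, -8.60539078e-04],
       [-9.87370707e-01,  1.75906278e-02, -1.57447315e-01],
       [ 1.57437797e-01, -1.93330691e-03, -9.87527013e-01]]), 't': array([0.03684896, 0.57203365, 0.78282935])} [0.44221367 0.02829421 0.863162  ]
plate 0.77 [230. 201.] [0.586 0.239 0.095]
plate 0.76 [298. 218.] [0.466 0.207 0.097]
plate 0.74 [363. 266.] [0.358 0.124 0.114]
plate_short 0.98 [301. 196.] [0.462 0.252 0.072]
plate_wide 0.68 [170. 269.] [0.72 0.13 0.02]
plate_wide 0.67 [306. 170.] [0.454 0.296 0.081]
rack 0.8 [305. 208.] [0.456 0.213 0.14 ]
rest 0.65 [272. 324.] [0.512 0.024 0.073]
stage 0.66 [271. 485.] [ 0.51  -0.281  0.032]
latch 0.79 [236. 455.] [ 0.577 -0.221  0.047]
latch 0.33 [275. 483.] [ 0.502 -0.276  0.033]
tape 0.92 [172. 257.] [0.715 0.152 0.02 ]
block 0.68 [186. 332.] [0.686 0.004 0.015]
side {'intrinsics': array([[492.29488467,   
[... 1085 characters left out ...]
, 'joint_pos': array([-1.30448091,  0.61486698, -0.01261046,  1.42343187,  0.00811812,
        1.10334799, -0.04038877]), 'joint_velocities': array([ 0.00177328,  0.00083752, -0.00075681,  0.00037337, -0.00124684,
        0.00049631, -0.00091483]), 'joint_torque': array([ 1.25827714e-04, -4.58825433e+01,  2.08958988e-01, -1.66034192e+01,
       -6.10993244e-02,  1.32102487e-02,  2.62873840e-05]), 'eef_pos': array([0.18759031, 0.62231403, 0.21865105]), 'orientation': array([-4.58198474e-01, -3.10797160e+00,  7.84374449e-07]), 'force': array([-0.40421156, -0.25465887, -0.54522449]), 'ft_torque': array([ 0.03139603, -0.04647902, -0.01436506]), 'gripper_force': 0.0, 'opening': 1.002190887733251}
```

View pics/top0.png

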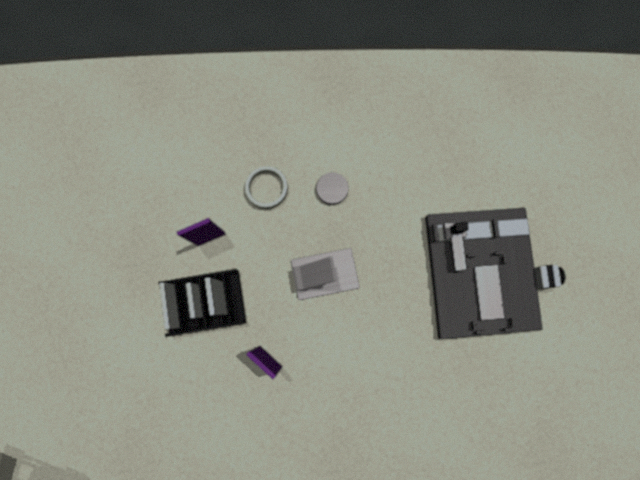

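View pics/side0.png

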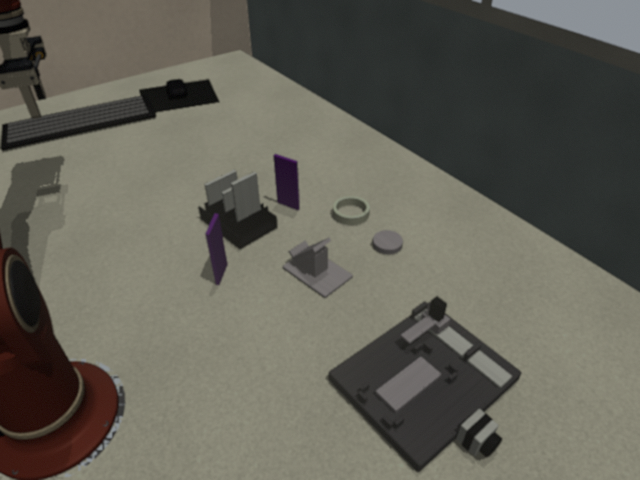

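The tallest plate stands in the rack slot nearest the rest (top view, pixel ~(298,215)). The two purple plates at (230,200) and (362,265) are decoys. The rest is at (272,325), and its board sits toward the rack. The stage is at (272,485), with the slide grip at (228,459). Next I fit the poses.

```bash
cat > fit.py <<'E'
from h import *
A=[np.load(f"{n}0.npz") for n in("top","side")]
def rect(P):
    (c,s,a)=cv2.minAreaRect((P[:,:2]*1000).astype(np.float32)); return np.round(c,1),np.round(s,1),round(a,2)
def sel(k,x0,x1,y0,y1,z0,z1):
    W=A[k]["W"]; m=(W[...,0]>x0)&(W[...,0]<x1)&(W[...,1]>y0)&(W[...,1]<y1)&(W[...,2]>z0)&(W[...,2]<z1)
    im=A[k]["im"].astype(int); m&=~((im[...,2]-im[...,1])>25)
    return W[m],im[m]
def plane(P):
    for _ in range(4):
        c=np.median(P,0) if _==0 else P.mean(0); n=np.linalg.svd(P-c)[2][2]; r=(P-c)@n; P=P[abs(r)<max(.0015,1.5*np.std(r))]
    return P.mean(0),n,np.std(r),len(P)
for k in(0,1):
    print("==",k)
    print("bench z",np.round(np.nanmedian(sel(k,.3,.4,-.1,.0,-.03,.03)[0][:,2]),4))
    P,_=sel(k,.40,.54,.16,.235,.06,.2); print("tall",len(P),P.min(0),P.max(0)); print(plane(P))
    T=P[P[:,2]>.135]; print("top",len(T), rect(T) if len(T)>3 else 0,np.median(T,0) if len(T) else 0)
    P,_=sel(k,.38,.54,.14,.33,.02,.2); print("rack all",rect(P))
    for y0,y1 in((.235,.275),(.275,.33)):
        P,_=sel(k,.38,.54,y0,y1,.06,.2); print("oth",len(P),P.max(0),rect(P))
    P,_=sel(k,.42,.60,-.07,.12,.003,.2); print("rest",rect(P),P[:,2].max())
    P,_=sel(k,.42,.60,-.07,.12,.04,.2); print("board",rect(P),plane(P))
    P,_=sel(k,.3,.75,-.40,-.15,.017,.029); print("slab",rect(P),np.median(P[:,2]))
    P,c=sel(k,.3,.75,-.40,-.15,.027,.039); c=c.mean(1); 
    q=P[(c>100)&(P[:,0]<.56)]; print("pad",len(q),rect(q) if len(q) else c, np.median(q[:,2]))
    P,_=sel(k,.5,.7,-.32,-.12,.06,.2); print("grip",len(P),P.max(0),rect(P),np.median(P,0))
    P,_=sel(k,.48,.7,-.32,-.12,.044,.058); print("tongue",len(P),rect(P))
# ortho height map
S=[]
for k in (0,1):
    W=A[k]["W"];im=A[k]["im"]; 
    for (x0,x1,y0,y1) in ((.4,.64,-.1,.14),(.38,.68,-.44,-.14)):
        H=np.zeros((300,300,3),np.uint8); m=(W[...,0]>x0)&(W[...,0]<x1)&(W[...,1]>y0)&(W[...,1]<y1)
        p=W[m]; o=np.argsort(p[:,2]); p=p[o]
        r=((x1-p[:,0])/(x1-x0)*299).astype(int); cc=((y1-p[:,1])/(y1-y0)*299).astype(int)
        col=cv2.applyColorMap(np.clip(p[:,2]*2000,0,255).astype(np.uint8)[:,None],cv2.COLORMAP_JET)[:,0]
        for a,b,c_ in zip(r,cc,col): H[a:a+3,b:b+3]=c_
        S.append(H)
cv2.imwrite("pics/hm.png",np.vstack([np.hstack(S[:2]),np.hstack(S[2:])]))
E
python3 fit.py
```

```text
== 0
bench z -0.0008
tall 565 [0.4389876  0.20192795 0.06009331] [0.4987465  0.21851937 0.14388168]
(array([0.46878941, 0.20670959, 0.10677347]), array([-0.14829616,  0.98887481, -0.01161274]), np.float64(0.0004456637364392868), 423)
top 212 (array([468.6, 210.4]), array([59.8,  8.9]), 8.43) [0.46845004 0.21005866 0.14069605]
rack all (array([461.3, 254.4]), array([105. , 149.2]), 8.83)
oth 353 [0.49390354 0.26358393 0.09929496] (array([463.6, 255.8]), array([60.4,  9.1]), 8.82)
oth 569 [0.49448225 0.30976752 0.10511782] (array([454.9, 299.6]), array([79.1, 10.1]), 9.1)
rest (array([511.1,  23.7]), array([185.4, 176.1]), 89.99) 0.08806118694716711
board (array([510.5,  41.6]), array([44.3, 73.1]), 10.07) (array([0.51252648, 0.03257511, 0.0639065 ]), array([-0.12826852,  0.69128212,  0.71110915]), np.float64(0.0007107115324756075), 552)
slab (array([ 509.8, -289.5]), array([240.2, 214.5]), 3.55) 0.023186508255595963
pad 1213 (array([ 470.3, -285.5]), array([99.8, 45.5]), 2.6) 0.03305789632884276
grip 162 [ 0.59453429 -0.21116618  0.09010998] (array([ 586.6, -223.6]), array([15.4, 24.9
[... 621 characters left out ...]
00216 0.10464184] (array([452.4, 299.4]), array([82.8, 15.4]), 8.17)
rest (array([493.1,  17. ]), array([166.2, 127.2]), 15.59) 0.0878732489772592
board (array([509.4,  28.6]), array([46. , 51.2]), 10.84) (array([0.51054374, 0.01088543, 0.06511134]), array([0.03177179, 0.98780342, 0.15243015]), np.float64(0.003394555810958648), 253)
slab (array([ 508.8, -290.3]), array([242.6, 214. ]), 3.32) 0.023465925656749972
pad 1462 (array([ 469. , -285.6]), array([98.3, 42.3]), 3.4) 0.03328967401633055
grip 282 [ 0.59402096 -0.21153699  0.08906723] (array([ 584.6, -223.9]), array([18.7, 24.9]), 3.06) [ 0.57886729 -0.22617701  0.08025749]
tongue 657 (array([ 555.9, -248.7]), array([ 92.3, 125.2]), 3.07)
```

View pics/hm.png

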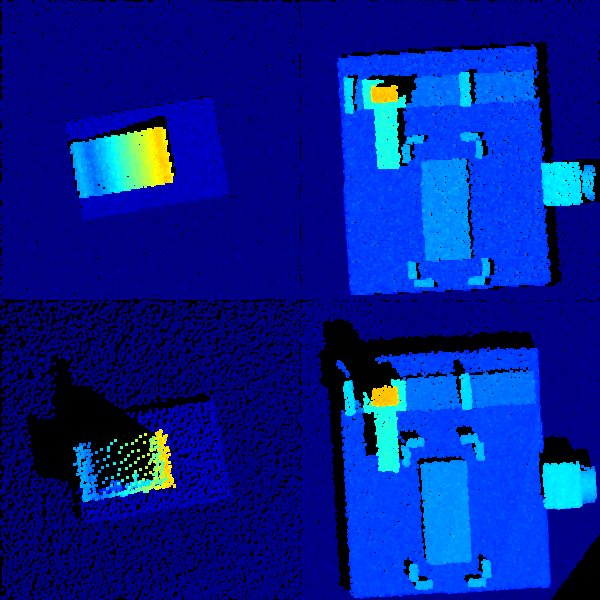

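```bash
cat > f2.py <<'E'
import io,contextlib
with contextlib.redirect_stdout(io.StringIO()):
    from fit import *
for k in (0,1):
    P,_=sel(k,.44,.575,-.04,.085,.0045,.2); print("rest outline",rect(P),np.percentile(P[:,2],[5,25]))
    P,_=sel(k,.44,.575,-.06,.105,.0235,.2); print("board",rect(P))
    a=np.radians(10); ux=np.array([np.sin(a),-np.cos(a),0]); uy=np.array([np.cos(a),np.sin(a),0]); 
    print(" ux range",np.percentile(P@ux,[0,1,50,99,100])," uy",np.percentile(P@uy,[0,1,99,100]))
    # profile along ux
    for lo in np.arange((P@ux).min(),(P@ux).max(),.004):
        m=(P@ux>=lo)&(P@ux<lo+.004); 
        if k==0: print(round(lo+.002,4),np.round(np.percentile(P[m][:,2],[10,50,90]),4) if m.any() else 0,end=';')
    P,_=sel(k,.38,.57,-.34,-.235,.0365,.0415); print("corners",len(P),rect(P))
    P,c=sel(k,.38,.56,-.34,-.235,.030,.0365); c=c.mean(1);q=P[c>110]; print("pad",rect(q))
    P,_=sel(k,.36,.66,-.377,-.17,.015,.1);  
    for ya in(2.6,3,3.4):
        a=np.radians(ya);R=np.array([[np.cos(a),-np.sin(a)],[np.sin(a),np.cos(a)]]); q=P[:,:2]@R; print(ya,np.percentile(q[:,0],[.1,99.9]),q[:,1].max())
# IK feasibility
from scipy.spatial.transform import Rotation as Rn
E
python3 f2.py
```

```text
rest outline (array([513.7,  22.2]), array([ 80.3, 119.5]), 9.7) [0.00543392 0.00692156]
board (array([510.2,  43.1]), array([44.3, 76.3]), 10.4)
 ux range [0.00799588 0.00900217 0.04785787 0.08346562 0.08424615]  uy [0.48765433 0.48800071 0.53151299 0.53212469]
0.01 [0.0338 0.0369 0.0389];0.014 [0.0348 0.0371 0.0395];0.018 [0.0305 0.0339 0.0362];0.022 [0.0286 0.0301 0.0324];0.026 [0.0306 0.033  0.0349];0.03 [0.0352 0.0372 0.0395];0.034 [0.038  0.0408 0.0432];0.038 [0.0423 0.0445 0.0466];0.042 [0.0469 0.0489 0.0514];0.046 [0.0513 0.0533 0.0559];0.05 [0.0555 0.0572 0.0588];0.054 [0.0582 0.0611 0.0637];0.058 [0.0621 0.0652 0.0674];0.062 [0.0661 0.0687 0.0709];0.066 [0.0706 0.073  0.0759];0.07 [0.0751 0.0767 0.0784];0.074 [0.0788 0.0809 0.0826];0.078 [0.0829 0.0847 0.0864];0.082 [0.0805 0.0833 0.085 ];0.086 [0.079  0.081  0.0821];corners 208 (array([ 470.1, -285.5]), array([150.7,  80.1]), 3.16)
pad (array([ 470.2, -285.7]), array([99.4, 45.5]), 2.89)
2.6 [0.37673213 0.61597851] -0.20537283514135699
3 [0.37474553 0.61364876] -0.20876580872862435
3.4 [0.37268405 0.61129682] -0.21210354635498876
rest outline (array([511.1,  21.2]), array([ 81.9, 121.2]), 10.52) [0.00536486 0.00678362]
board (array([507.4,  41.6]), array([46.5, 76.7]), 9.57)
 ux range [0.00887296 0.01132958 0.07099274 0.0839792  0.08567269]  uy [0.48364207 0.48454357 0.52865844 0.53042955]
corners 300 (array([ 468.1, -286.1]), array([151.2,  80.8]), 3.6)
pad (array([ 468.7, -285.3]), array([95.9, 39.6]), 3.43)
2.6 [0.37414694 0.61436484] -0.2046819515116893
3 [0.3721662 0.612017 ] -0.20891652981006797
3.4 [0.36998778 0.60965773] -0.21282427261867798
```

```bash
cat > g.py <<'E'
from h import *
up=np.array([0,0,1.])
def ud(a): a=np.radians(a); return np.array([np.cos(a),np.sin(a),0])
def rv(z,y):
    return Rn.from_matrix(np.c_[np.cross(y,z),y,z]).as_rotvec()
pl=np.array([.4673,.2103,.012]); px=ud(8.5); py=ud(98.5)
rc=np.array([.5124,.0217,0]); ux=ud(10.1-90); uy=ud(10.1)
seat=rc-.045*ux+.030*up
pz=(ux+up)/2**.5; n=(up-ux)/2**.5
pad=np.array([.4693,-.2856,.034]); sx=ud(3.15); sy=ud(93.15)
H=.096   # TCP above plate bottom in first grip
D=.011   # TCP beyond plate mid-plane in second grip
def show(t): s=arm.get_state(); print(t,np.round(s["eef_pos"],4),"F",np.round(s["force"],1),"op",round(s["opening"],3),"gf",round(s["gripper_force"],1),"t",round(s["time_s"],1))
E
python3 - <<'E'
from g import *
def t(nm,p,o):
    q=solver.ik(p,o); print(nm,np.round(p,3),None if q is None else np.round(q,2))
for s in(1,-1):
    t("g1",pl+H*up,rv(-up,s*py)); t("g1up",pl+(H+.11)*up,rv(-up,s*py))
    t("rest thick",seat+.004*n+H*pz,rv(-pz,s*n)); t("rest thick pre",seat+.02*n+(H+.06)*pz,rv(-pz,s*n))
    t("rest width",seat+.004*n+H*pz,rv(-pz,s*uy))
    t("g2",seat+.065*pz+(.004-D)*n,rv(-n,s*uy)); t("g2pre",seat+.065*pz+(.09)*n,rv(-n,s*uy))
    t("pad",pad+(.004-D)*up,rv(-up,s*sy)); t("padup",pad+.15*up,rv(-up,s*sy))
    t("latch",pad+.12*sx+.095*sy+.03*up,rv(-up,s*sy)); t("latchx",pad+.12*sx+.095*sy+.03*up,rv(-up,s*sx))
E
```

```text
g1 [0.467 0.21  0.108] [-0.41  0.55 -0.08  1.94  0.07  0.65  1.19]
g1up [0.467 0.21  0.218] [-0.45  0.4  -0.02  1.82  0.01  0.92  1.24]
rest thick [0.516 0.002 0.101] [ 0.84  0.98 -0.89  1.75 -0.05  0.92  1.91]
rest thick pre [ 0.521 -0.029  0.154] [ 0.7   0.8  -0.54  1.68 -0.36  1.12  2.21]
rest width [0.516 0.002 0.101] [ 0.48  0.81 -0.22  1.76 -0.61  1.07  0.9 ]
g2 [0.513 0.016 0.071] [-0.91  0.9   0.65  1.98  0.46  0.63 -0.64]
g2pre [0.501 0.083 0.14 ] [-1.01  0.79  0.64  1.89  0.41  0.88 -0.61]
pad [ 0.469 -0.286  0.027] [ 0.58  0.72 -0.11  1.9   0.14  0.53  2.  ]
padup [ 0.469 -0.286  0.184] [ 0.14  0.55  0.57  1.78 -0.36  0.92  2.49]
latch [ 0.584 -0.184  0.064] [ 0.27  0.73 -0.    1.69  0.    0.71  1.89]
latchx [ 0.584 -0.184  0.064] [ 0.05  0.76  0.37  1.7  -0.38  0.75  0.66]
g1 [0.467 0.21  0.108] [-0.86  0.62  0.6   1.96 -0.52  0.72 -1.36]
g1up [0.467 0.21  0.218] [-0.95  0.48  0.72  1.83 -0.38  0.97 -1.49]
rest thick [0.516 0.002 0.101] [ 0.16  0.82  0.29  1.77 -0.88  1.29 -0.4 ]
rest thick pre [ 0.521 -0.029  0.154] [ 0.16  0.77  0.38  1.7  -0.85  1.43 -0.44]
rest width [0.516 0.002 0.101] [-0.24  1.13  1.13  1.79 -1.21  1.87 -1.61]
g2 [0.513 0.016 0.071] [-0.36  0.8  -0.23  1.97  1.05  1.1   1.92]
g2pre [0.501 0.083 0.14 ] [-0.41  0.72 -0.34  1.87  0.92  1.29  2.  ]
pad [ 0.469 -0.286  0.027] [ 0.25  0.76  0.4   1.91 -0.52  0.58 -0.52]
padup [ 0.469 -0.286  0.184] [-0.13  0.75  1.13  1.78 -0.75  1.12 -0.26]
latch [ 0.584 -0.184  0.064] [-0.05  0.8   0.55  1.71 -0.55  0.8  -0.75]
latchx [ 0.584 -0.184  0.064] [-0.3   1.03  1.13  1.71 -1.04  1.12 -1.92]
```

```bash
python3 - <<'E'
from g import *
o=rv(-up,py)
arm.reach(pl+(H+.11)*up,o); show("above")
print(arm.servo_line(pl+H*up,.08,until_force=8)); show("down")
arm.grab(); show("grab")
im,d,W=cloud("side"); cv2.imwrite("pics/s1.png",im[120:300,120:420,::-1])
arm.servo_line(pl+(H+.11)*up,.08); arm.dwell(.2); show("up")
im,d,W=cloud("side"); cv2.imwrite("pics/s2.png",np.hstack([cv2.imread("pics/s1.png"),im[120:300,120:420,::-1]]))
print(np.round(arm.get_state()["joint_pos"],2))
E
```

```text
above [0.4671 0.2116 0.218 ] F [0.2 0.1 0.8] op 1.0 gf 0.0 t 2.8
False
down [0.4676 0.2105 0.1085] F [0.1 0.5 0.3] op 0.999 gf 0.0 t 4.3
grab [0.4673 0.2103 0.108 ] F [ 0.   0.2 -0.6] op 0.082 gf 30.0 t 5.6
up [0.4672 0.2102 0.2176] F [ 0.1  0.1 -2.3] op 0.082 gf 30.0 t 7.4
[-0.45  0.4  -0.02  1.82  0.01  0.92  1.24]
```

View pics/s2.png

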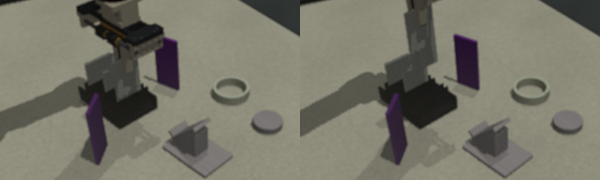

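```bash
python3 - <<'E'
from g import *
o=rv(-pz,n)
def T(a,b): return seat+(.004+b)*n+(H+a)*pz
arm.reach(T(.07,.05),o); show("pre")
arm.servo_line(T(.02,.006),.08); show("near")
print(arm.servo_line(T(-.004,.006),.02,until_force=5)); show("foot")
p=arm.get_state()["eef_pos"]
print("foot err mm",np.round(((p-T(0,0))@pz)*1e3,1))
print(arm.servo_line(p-.010*n+.0005*pz,.02,until_force=3)); show("lean")
p=arm.get_state()["eef_pos"]; print("n err mm",np.round((p-T(0,0))@n*1e3,1))
im,d,W=cloud("side"); cv2.imwrite("pics/s3.png",im[150:350,180:480,::-1])
im,d,W=cloud("top"); cv2.imwrite("pics/t3.png",im[200:350,220:420,::-1])
E
```

```text
pre [ 0.5185 -0.0099  0.1862] F [-0.4  0.5 -1.7] op 0.085 gf 30.0 t 8.5
near [ 0.518  -0.0079  0.1194] F [ 1.3 -0.7 -1.5] op 0.085 gf 30.0 t 9.4
True
foot [0.5151 0.0061 0.1044] F [ 0.6 -2.   3.2] op 0.082 gf 30.0 t 10.4
foot err mm -0.4
True
lean [0.5156 0.0024 0.1007] F [-0.3 -0.4  2.8] op 0.081 gf 30.0 t 10.7
n err mm 0.4
```

View pics/s3.png

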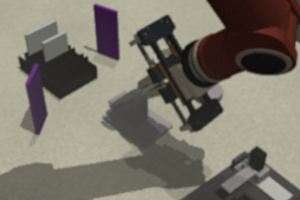

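The foot is on the lip and the plate is on the board. Both contacts came within 0.5 mm of prediction. I'll release and retract along the plate.

```bash
python3 - <<'E'
from g import *
arm.open_gripper(); arm.dwell(.3); show("open")
p=arm.get_state()["eef_pos"]
arm.servo_line(p+.09*pz,.12); show("back")
# move clear for a view: up and over
arm.reach(np.array([.45,.1,.30]),rv(-up,py)); show("clear")
arm.reach(seat+.065*pz+.12*n,rv(-n,-uy)); show("g2pre"); print(np.round(arm.get_state()["joint_pos"],2))
for k in("side","top"):
    im,d,W=cloud(k); cv2.imwrite(f"pics/{k}4.png",im[::,:,::-1])
    np.savez(f"{k}4.npz",W=W,im=im)
    r=W-rc; X=r@ux;Y=r@uy;Z=r[...,2]
    h=r@n-(seat-rc)@n
    m=(abs(X)<.08)&(abs(Y)<.06)&(Z>.02)&(abs(h-.008)<.004)
    P=np.c_[((r-(seat-rc))@pz)[m],Y[m]]*1e3
    print(k,m.sum(),cv2.minAreaRect(P.astype(np.float32)) if m.sum()>10 else 0,np.median(h[m]), np.percentile(P,[1,99],axis=0))
E
```

```text
open [0.5155 0.0025 0.1009] F [-0.2  0.  -0.6] op 1.0 gf 0.0 t 12.5
back [ 0.5262 -0.0594  0.1642] F [-0.7 -0.7 -0.1] op 1.005 gf 0.0 t 13.4
clear [0.4499 0.0986 0.299 ] F [ 0.6 -1.1  0.1] op 0.998 gf 0.0 t 14.4
g2pre [0.4979 0.1019 0.1602] F [-0.5 -0.2  0.7] op 0.996 gf 0.0 t 15.2
[-0.34  0.72 -0.49  1.83  0.93  1.42  1.97]
side 327 ((61.431739807128906, -1.9052848815917969), (138.95838928222656, 60.734893798828125), 0.6606953740119934) 0.007556727839964736 [[ -4.40360175 -31.32825315]
 [130.48481225  27.42284406]]
top 1906 ((61.839271545410156, 2.057462692260742), (138.72817993164062, 60.50333786010742), 0.09433820098638535) 0.007678794962351951 [[ -1.27092734 -27.67625861]
 [129.4746811   31.27299744]]
```

View pics/side4.png

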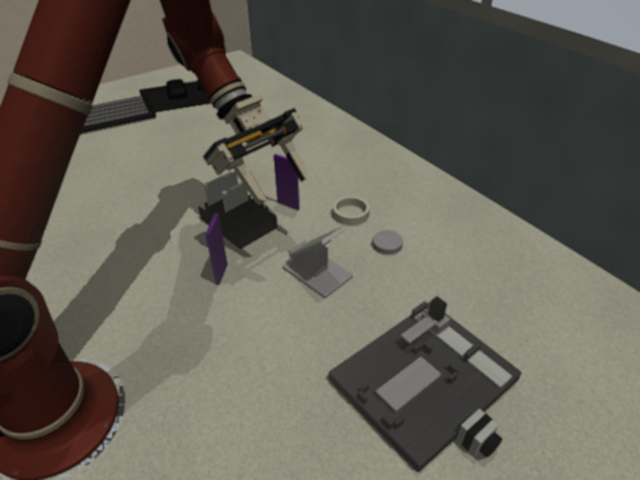

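The side view shows the plate leaning on the rest (~(318,252)) with nothing touching it, and its pose matches the model to about 1 mm. Next is the regrasp square to the board.

```bash
python3 - <<'E'
from g import *
G=seat+.065*pz+(.004-D)*n
print(arm.servo_line(G+.03*n,.1)); print(arm.servo_line(G,.05,until_force=6)); show("at")
arm.grab(); show("grab")
arm.servo_line(G+.05*n+.01*pz,.06); arm.servo_line(G+.05*n+.13*up,.15); show("lift")
P=pad+.12*up
qs=[]
for s in(1,-1):
    q=solver.ik(P,rv(-up,s*sy)); qs.append((9 if q is None else max(abs(np.array(q)-arm.get_state()["joint_pos"])),s))
print(qs); s=min(qs)[1]
arm.reach(P,rv(-up,s*sy)); show("padup"); arm.dwell(.2)
arm.servo_line(pad+(.004-D+.03)*up,.1); arm.dwell(.2); show("hover")
for k in("side","top"):
    im,d,W=cloud(k); cv2.imwrite(f"pics/{k}5.png",im[::,:,::-1])
    r=W-pad; X=r@sx;Y=r@sy;Z=r[...,2]
    m=(abs(X)<.09)&(abs(Y)<.036)&(abs(Z-.038)<.004)
    Q=np.c_[X[m],Y[m]]*1e3
    print(k,m.sum(),cv2.minAreaRect(Q.astype(np.float32)) if m.sum()>10 else 0,np.median(Z[m]),np.percentile(Q,[1,99],axis=0))
    if m.sum()>10: print(np.linalg.lstsq(np.c_[X[m],Y[m],0*Y[m]+1],Z[m],rcond=None)[0])
cv2.imwrite("pics/c5.png",np.hstack([cv2.imread("pics/side5.png")[240:480,260:560],cv2.imread("pics/top5.png")[160:400,340:640]]))
E
```

```text
False
False
at [0.5135 0.0161 0.071 ] F [0.  0.  0.4] op 0.999 gf 0.0 t 17.2
grab [0.5141 0.0158 0.0714] F [2.3 0.4 1.2] op 0.641 gf 30.0 t 17.8
lift [0.5067 0.0502 0.2356] F [-1.  -0.6 -2. ] op 0.639 gf 30.0 t 19.8
[(np.float64(0.9900929307117952), 1), (np.float64(2.3456211405512644), -1)]
padup [ 0.4701 -0.283   0.1538] F [ 0.7  0.8 -2.8] op 0.644 gf 30.0 t 21.1
hover [ 0.4697 -0.2858  0.0576] F [-0.2 -1.5 -1.9] op 0.638 gf 30.0 t 22.6
side 2000 ((-12.592658996582031, -0.5814094543457031), (69.8945083618164, 110.13434600830078), 85.2265396118164) 0.03788772267483137 [[-66.38925842 -29.21923462]
 [ 39.05774757  30.16976539]]
[0.00524992 0.00162622 0.03802683]
top 1121 ((0.40399932861328125, 0.6485481262207031), (61.53276443481445, 131.0118865966797), 89.22450256347656) 0.03774947771643339 [[-64.09304284 -29.31557378]
 [ 64.88059566  29.64149017]]
[0.00338998 0.00027406 0.03772141]
```

View pics/c5.png

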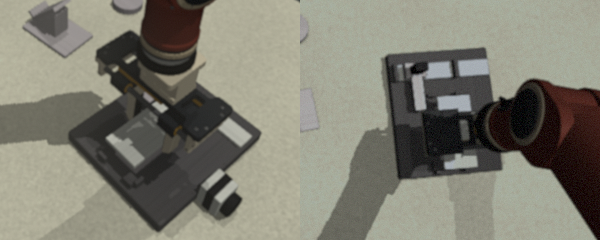

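The plate hovers level over the pad, centred to about 0.5 mm. I'll lower it, check, release, and check again.

```bash
python3 - <<'E'
from g import *
arm.servo_line(pad+(.004-D+.006)*up,.05); show("near")
print(arm.servo_line(pad+(.004-D-.002)*up,.015,until_force=4)); show("contact")
arm.open_gripper(); arm.dwell(.2); show("open")
arm.servo_line(pad+.10*up,.1)
arm.reach(pad+.12*sx+.12*sy+.10*up,arm.get_state()["orientation"]); show("by latch")
arm.dwell(.2)
for k in("side","top"):
    im,d,W=cloud(k); cv2.imwrite(f"pics/{k}6.png",im[::,:,::-1])
    r=W-pad; X=r@sx;Y=r@sy;Z=r[...,2]
    m=(abs(X)<.09)&(abs(Y)<.036)&(abs(Z-.008)<.0025)
    Q=np.c_[X[m],Y[m]]*1e3
    print(k,m.sum(),cv2.minAreaRect(Q.astype(np.float32)),np.median(Z[m]),np.linalg.lstsq(np.c_[X[m],Y[m],0*Y[m]+1],Z[m],rcond=None)[0])
    m=(abs(X-.12)<.02)&(abs(Y-.05)<.04)&(Z>.045)&(Z<.057)
    if m.sum(): print("latch",cv2.minAreaRect((np.c_[X[m],Y[m]]*1e3).astype(np.float32)),Z[m].max())
cv2.imwrite("pics/c6.png",np.hstack([cv2.imread("pics/side6.png")[240:480,260:560],cv2.imread("pics/top6.png")[160:400,340:640]]))
E
```

```text
near [ 0.4693 -0.2855  0.0327] F [ 0.1 -0.3 -1.5] op 0.638 gf 30.0 t 23.4
True
contact [ 0.4694 -0.2857  0.0268] F [-0.4  0.1  5.1] op 0.64 gf 30.0 t 23.8
open [ 0.4684 -0.2853  0.0258] F [-0.2  0.  -0.3] op 1.0 gf 0.0 t 24.8
by latch [ 0.5813 -0.1608  0.1332] F [-0.4  0.8 -0.2] op 1.0 gf 0.0 t 26.7
side 2715 ((-2.3086624145507812, -0.2870063781738281), (148.16587829589844, 70.78187561035156), 0.26004284620285034) 0.0073289729942968215 [-0.00263374 -0.00687432  0.00738631]
latch ((119.01986694335938, 55.47350311279297), (17.501903533935547, 25.09705352783203), 0.5361311435699463) 0.05553645649368728
top 1943 ((0.8393325805664062, -0.2511405944824219), (148.91322326660156, 71.13121795654297), 0.15226605534553528) 0.007307718439285495 [-0.00172326  0.00121735  0.00739156]
latch ((122.43749237060547, 66.6259536743164), (3.5140862464904785, 0.5078911781311035), 39.9394645690918) 0.05306093853747404
```

View pics/c6.png

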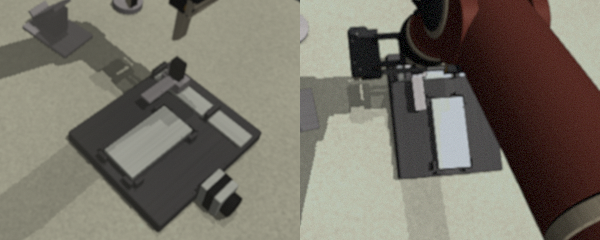

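The plate lies flat inside the corner pieces and is released. Next I push the slide home with closed fingers.

```bash
python3 - <<'E'
from g import *
arm.grab(); s=1
L=lambda y,z: pad+.12*sx+y*sy+z*up
arm.servo_line(L(.115,.06),.1); print(arm.servo_line(L(.115,.030),.08,until_force=6)); show("low")
print(arm.servo_line(L(.010,.030),.04,until_force=14)); show("pushed")
p=arm.get_state()["eef_pos"]; print("y stage",np.round((p-pad)@sy,4))
arm.servo_line(p+.03*sy,.08); arm.servo_line(p+.05*sy+.12*up,.12)
arm.reach(np.array([.55,.0,.3]),arm.get_state()["orientation"]); arm.dwell(.3); show("away")
for k in("side","top"):
    im,d,W=cloud(k); cv2.imwrite(f"pics/{k}7.png",im[::,:,::-1])
    r=W-pad; X=r@sx;Y=r@sy;Z=r[...,2]
    m=(abs(X)<.09)&(abs(Y)<.036)&(abs(Z-.008)<.0025)
    print(k,cv2.minAreaRect((np.c_[X[m],Y[m]]*1e3).astype(np.float32)),np.median(Z[m]))
    m=(abs(X-.12)<.02)&(abs(Y)<.06)&(Z>.045)&(Z<.057)
    if m.sum(): print("latch",cv2.minAreaRect((np.c_[X[m],Y[m]]*1e3).astype(np.float32)))
cv2.imwrite("pics/c7.png",np.hstack([cv2.imread("pics/side7.png")[140:480,180:560],cv2.imread("pics/top7.png")[140:480,220:600]]))
E
```

```text
False
low [ 0.5826 -0.1641  0.0636] F [ 0.7 -0.9 -1.1] op 0.003 gf 0.0 t 29.6
True
pushed [ 0.5873 -0.2513  0.0636] F [-0.   0.  -0.6] op 0.001 gf 0.2 t 31.6
y stage 0.0278
away [ 0.55   -0.0012  0.2992] F [-0.7  0.3 -0.2] op 0.004 gf 0.0 t 34.5
side ((-1.6683807373046875, -1.1554985046386719), (149.60818481445312, 69.90245819091797), 0.35631951689720154) 0.007307209478633621
latch ((119.22317504882812, -0.39101314544677734), (18.153091430664062, 24.678749084472656), 0.7434577941894531)
top ((0.0, 0.0), (0.0, 0.0), 0.0) nan
  return _methods._mean(a, axis=axis, dtype=dtype,
  ret = ret.dtype.type(ret / rcount)
```

View pics/c7.png

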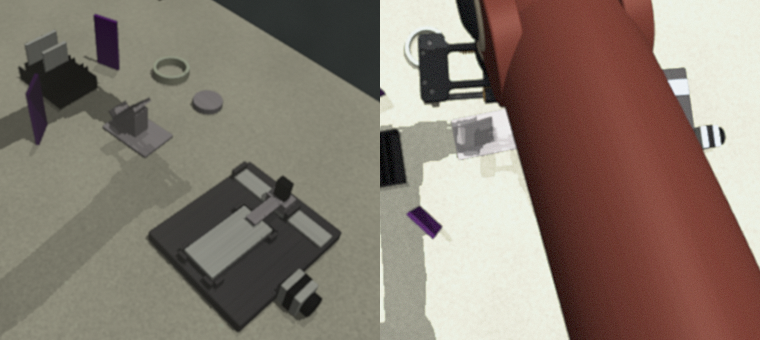

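```bash
python3 -c "
from rig import arm
print(arm.close_job())"
```

```text
the job is handed in; nothing more can be done
None
```

I handed the job in after about 35 s of robot time: the tallest plate was leaned on the rest, regripped and laid flat on the pad inside the corners, and the slide is at its far stop (within 0.5 mm by camera) with its tongue over the plate's end; nothing else looked moved, and no verdict was returned.

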